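Pull the pleated filter from the dust extractor for inspection

TASK

The emptied dust drawer still stands out at the side of the small dust extractor: push it fully home first. Then lift the hinged flap on top of the extractor right back so that it stays open, draw the pleated filter (the insert with the wide flat tab, not the mesh screen with the round knob, which stays in its slot) straight up out of its slot, and hold it upright and still over the middle of the steel catch tray, about a hand's breadth above it. Finish while still holding it there, touching only the gripper, and leave the other things on the bench where they are.

Things in the scene. Friction and masses are not known exactly. Their poses are not given: they have to be found in the camera images.
- extractor: grey sheet-metal dust extractor, fixed. Origin: on the bench under the middle of the filter bay; x to the back (hinge side), y to the drawer side, z up. In its axes the tall filter bay spans x -45 to 60, y -83 to 83, rim 108 high; on its +y side a low step (y 83 to 150, 58 high) holds the drawer bay. A black hose spigot 60 across sticks out 50 at -y.
- bay (a point): middle of the filter bay's floor (on the extractor's z axis, 55 above the bench). Under the flap are two equal slots, each 34 (extractor's x) by about 72 (y), centred 38 to either side of this point along y, 53 deep. The filter is in one and the mesh screen in the other; which is which varies.
- drawer (a joint): how far the drawer stands out, m: 0 fully shut (against its stop), up to 0.09; it slides along the extractor's +y to open and stays where left (about 3 N of friction).
- drawer_pull (a point): middle of the outer face of the drawer's black pull, a solid bar 60 long (along the extractor's x), 12 high, standing 14 out from the drawer front (92 wide, 40 high). It is 30 above the bench. Pushing it along the extractor's -y shuts the drawer.
- flap (a joint): angle of the flap, rad: 0 lying shut, 1.57 upright, 1.9 its stop leaning back. Stiff hinge: stays at any angle, takes about 3 N at the tab to lift.
- flap_hinge (a point): middle of the flap's hinge line, at the rear of the rim (108 high); the hinge line runs along the extractor's y. The flap is a hood 105 deep, 166 wide and 38 high with an open underside, which rises at the front (-x side) and swings towards the extractor's +x.
- flap_tab (a point): grip point on the flap's black pull tab, a bar 20 wide (along the extractor's y), 10 thick, sticking out 38 from the middle of the hood's front face; the point is 10 from its free end. From the hinge, with the flap shut, it lies 132 to the front and 30 up, and turns with the flap. Pinched across its 20 mm width it can pivot between the fingers.
- filter: pleated paper filter in a grey plastic frame, 30 (x) by 68 (y) by 50 high, with a flat tab on top, 30 wide (y), 12 thick (x) and 28 high; 78 high in all, about 0.15 kg. Origin: middle of the underside; z up, x and y along the extractor's at the start. The tab stands above the bay's rim when the flap is open (about 2 mm play all round the frame in the slot).
- filter_tab (a point): grip point in the middle of the filter's flat tab, 18 above the top of the frame and 68 above its underside.
- screen: wire mesh screen in an equal grey frame 30 by 68 by 50 high, with a round knob 26 across on top (78 high in all). Origin: middle of the underside. Stays in its slot.
- tray: open steel catch tray lying on the bench, fixed, 160 (x) by 140 (y), 25 high, walls 4. Origin: middle of its underside.
- bowl: bystander, leave alone: turned wooden bowl, 120 across the rim, 50 high; origin at the middle of the underside
- jar: bystander, leave alone: small glass jar with a white lid, 44 across, 65 high; origin at the middle of the underside
- sander: bystander, leave alone: cork sanding block 100 x 60 x 32; origin at the middle of the underside
- wrench: bystander, leave alone: steel spanner lying flat; origin in its underside, near the middle
- offcut: bystander, leave alone: dark hardwood offcut 70 x 120 x 45; origin at the middle of the underside
- driver: bystander, leave alone: screwdriver lying flat; origin in its underside, near the middle
- glue: bystander, leave alone: white plastic bottle, 60 across, 160 high; origin at the middle of the underside
Not all that is in view belongs to the job. What is meant by the tray is not black, and is the smaller of those in its own colour.

How it is judged:
On the way, in this order (a step that is already met when the one before it is completed fails the run):
1. the drawer is fully shut (value of joint drawer below 0.004 m), for 0.1 s.
2. the flap is lifted right back and the drawer is still shut (value of joint drawer below 0.004 m and value of joint flap above 1.4 rad), for 0.2 s.
3. the filter is drawn up out of its slot in the gripper (z of filter in the frame of extractor above 0.11 m and contact force between the fingers and filter above 0.5 N), for 0.1 s.
At the end, for the whole second after the job is handed in: Filter gripped, still, upright within 14 degrees, underside 55 to 220 mm above the bench, middle within 40 mm of the tray's middle in plan, touching neither tray nor extractor; drawer shut within 5 mm, flap open beyond 1.3 rad, screen seated in its slot (value of joint drawer below 0.005 m and value of joint flap above 1.3 rad and horizontal distance between filter and tray below 0.04 m and height (world z) of filter between 0.055 and 0.22 m and angle between filter's own z axis and vertical below 0.25 rad and linear speed of filter below 0.02 m/s and contact force between the fingers and filter above 1 N and contact force between filter and tray below 0.1 N and contact force between filter and extractor below 0.1 N and z of screen in the frame of extractor between 0.048 and 0.062 m and x of screen in the frame of extractor between -0.01 and 0.01 m); the arm keeps its last pose, push and grip.
It fails at once if the mesh screen is pulled out of its slot (z of screen in the frame of extractor above 0.08 m).
It fails at once if another thing on the bench is pushed away (more than 30 mm) (distance of any of bowl, jar, sander, wrench, offcut, driver, glue from where it was at the start of the episode above 0.03 m).
It fails at once if the jar, bottle or bowl is tipped over (angle between any of jar, glue, bowl's own z axis and vertical above 0.6 rad).
It also fails if it takes over 64 s, if anything falls off the work surface, if the arm or the gripper's body presses on something with over 40 N, if the wrist force passes 120 N, or if a joint passes its speed limit or range.

ROBOT

A 6-joint arm with a two-finger parallel gripper is mounted at the origin on the work surface. World frame = base frame: x ahead of the robot, y to its left, z up, the work surface at z = 0. Lengths are in m, angles in rad, forces in N, time in s.
With the tool pointing down it reaches from about 0.15 to 0.775 m from the base axis. Payload 6.1 kg.
Tool frame: the origin (TCP) lies at the very end of the fingers, on their centre line; the grasp point (between the pads) lies env.hold_point_z behind it (env.hold_point_z is the distance from the TCP to the grasp point, in m); y points along the fingers, x is the direction in which the jaws open and shut, and the axes are right-handed (so a half turn about y gives the same grasp; the last joint's range is limited). The gripper opens to 85 mm and grips with 20 to 120 N. Pads are 22 mm wide; open, the fingers measure 114 mm over their backs; the gripper's body (76 mm by 85 mm) begins 54 mm behind the grasp point. The pads swing forward as they close: fully open they stand 13 mm farther back than shut.
Start: joints at [-1.274, 0.126, -0.04, 1.405, 0, 1.571], TCP at [0.154, -0.502, 0.231] pointing down, gripper open.
Joint ranges: [-2.72, 2.72], [-0.95, 1.95], [-1.27, 1.35], [-1.78, 2.02], [-1.46, 1.47], [-3.14, 3.14]. Speed limits (rad/s): [2.39, 2.39, 3.01, 3.14, 3.14, 3.14].

INTERFACE

Orientations are given as a 3x3 rotation matrix whose columns are the frame's x, y, z axes.
In Python, from bench import env, camera, camera_info, order gives the robot as it stands. The module is installed in compiled form; this text tells all that it offers.
- The arm moves only by the tool arm_command, never from a script. Its argument "targets" is a list that holds one entry, the list of rows, each a list of 5 numbers: the finger opening in m, from 0 to 0.0854, then the shift along the tool's x, y, z in m, then the turn about the tool's y in rad. In form: [[[fingers, dx, dy, dz, yaw], ...]]. A call has 1 to 20 rows; each row shifts and turns the commanded pose from where the row before left it, along the tool's axes as they then stand; what a row does not reach is not made up. A row lasts 1/8 s, in which the tool goes at most 62.5 mm and 10.7 degrees, less where a joint would pass 70% of its speed; a pose out of reach is approached as far as the arm can. A call with a gripper value outside its range is refused whole. The fingers move at their own pace and stop on an object; "squeeze" is the grip in N (left out, the last holds). Time passes only in rows, so rows that do not move let the fingers close. It gives the time, the measured TCP pose, the force and the opening at its end, in the units of the state.
- env.get_obs(): the state, without advancing time (a new reading comes with each control period).
- camera(name): name is "scene" or "side" or "wrist"; returns (picture, depth): 480x640x3 uint8, red, green, blue; 480x640 float32, m along the optical axis (not along the pixel's ray), 0 where there is no reading.
- camera_info(name): a dict with "fx", "fy", "cx", "cy" (pixels), "origin" and "attitude" of the camera in the world. Camera axes: x right, y up, looking along -z (the intrinsics and any distortion apply to the point x, -y, -z); pixel columns grow to the right and rows downward; lengths in m; the calibration is good to about 2 mm. A picture is of the moment at which its call begins: read the wrist's pose just before it. camera_info takes no time and is no camera call; for the wrist camera it gives the pose at the moment of the call.
- order.finish_job(): hands the job in, once; it reports no verdict.
The state is a dict: "t": time; "q": joint angles; "qvel": joint speeds; "effort": joint torques, N m; "tcp_pos": TCP position; "tool_rot": TCP orientation; "wrist_force": force on the tool from outside, world axes, zero at the start; "wrist_torque": the same for the moment, N m; "opening": finger opening in m.
Only numpy, scipy, OpenCV 4.12 (cv2) and the standard library are available. Lean on these libraries where they do the work, as an engineer would, in place of code of your own. Each camera call takes 0.05 s, during which the arm holds its last target. There are 200 camera calls.

## Working session

There is one attempt and no reset: what is moved stays moved. The work goes in short steps, Python scripts to look and compute and a tool call to move; the robot and the scene stay as the last step left them, time stands still between calls to the robot, and variables do not carry over. Pictures are saved under pics/ and viewed, about 8 in all and at most 12, crops included, and the job is handed in when it is done.

Besides the shell and the picture viewer there is one more tool, called after "Call:" by a JSON object that holds its "api" and its "payload", one argument or row to a line. arm_command: Moves the arm, as the interface text tells. Its arguments: {"type":"object","properties":{"targets":{"type":"array","items":{"type":"array","items":{"type":"array","items":{"type":"number"}}}},"squeeze":{"type":"number"}},"required":["targets"]}

```bash
mkdir -p pics
cat > h.py <<'E'
import numpy as np, cv2
from bench import env, camera, camera_info, order
def snap(n,f):
    i=camera_info(n); p,d=camera(n); cv2.imwrite('pics/'+f+'.png',p[:,:,::-1]); np.savez('pics/'+f+'.npz',p=p,d=d,**{k:np.array(i[k]) for k in ('fx','fy','cx','cy','origin','attitude')}); return f
def ld(f): return np.load('pics/'+f+'.npz')
def pts(f):
    z=ld(f); d=z['d']; v,u=np.mgrid[:480,:640]
    c=np.stack([(u-z['cx'])/z['fx']*d,-(v-z['cy'])/z['fy']*d,-d],-1)
    P=c@z['attitude'].T+z['origin']; P[d==0]=np.nan; return P
E
python3 - <<'E'
from h import *
for n in ('scene','side'):
    snap(n,n+'0'); i=camera_info(n); print(i)
print(env.get_obs(), env.hold_point_z)
E
```

```text
{'fx': 521.9521710477159, 'fy': 521.9521710477159, 'cx': 318.77802325401353, 'cy': 237.27229487119826, 'origin': array([0.8662317 , 0.5455767 , 1.16204616]), 'attitude': array([[-0.86741708, -0.39838394,  0.29812388],
       [ 0.49732583, -0.71334593,  0.49376574],
       [ 0.01595712,  0.57656554,  0.81689506]])}
{'fx': 590.0664052325368, 'fy': 590.0664052325368, 'cx': 326.8771725357915, 'cy': 241.0753395974583, 'origin': array([-0.20224059, -1.37248944,  1.23185474]), 'attitude': array([[ 0.88585493,  0.28906361, -0.36290945],
       [-0.46390683,  0.53975323, -0.70246488],
       [-0.00717549,  0.79063815,  0.61224165]])}
{'t': 0.1, 'q': array([-1.27395738e+00,  1.26332398e-01, -4.04472320e-02,  1.40541488e+00,
       -4.58558635e-06,  1.57082314e+00]), 'qvel': array([ 2.81876446e-04, -2.29644201e-04,  3.40483735e-03,  1.97833702e-04,
        7.34471780e-04, -8.35773343e-05]), 'effort': array([ 1.20899990e-04, -4.36905813e+01,  3.53604913e+01,  1.37595445e-02,
       -4.01468606e-05,  6.77442912e-06]), 'tcp_pos': array([ 0.15345876, -0.50170699,  0.23062704]), 'tool_rot': array([[ 2.92472935e-01, -4.13351997e-04,  9.56273711e-01],
       [-9.56272779e-01,  1.33569345e-03,  2.92473227e-01],
       [-1.39818293e-03, -9.99999023e-01, -4.62307819e-06]]), 'wrist_force': array([0.32032552, 0.63523905, 0.31709265]), 'wrist_torque': array([ 0.06474998, -0.02507394,  0.04258594]), 'opening': 0.08536258470544474} 0.0187
```

View pics/scene0.png

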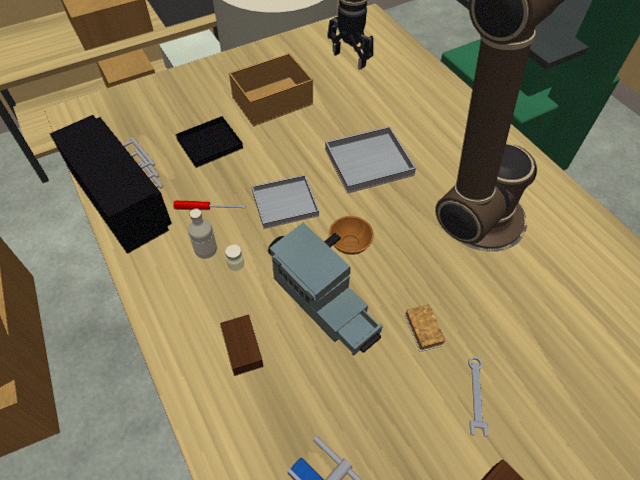

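View pics/side0.png

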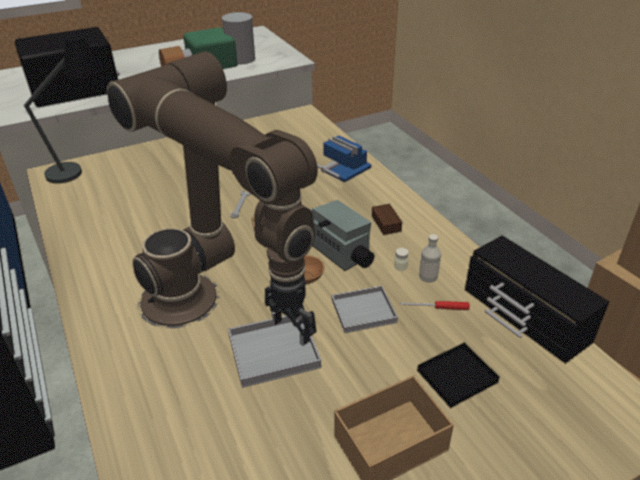

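The scene view shows three trays: grey small (285,200), grey large (370,158) and black (210,140). The smaller grey one is the target. The extractor is at (315,270), with its drawer pull at (370,340) and its flap tab at (333,241) beside the bowl (350,235). Next I'll measure these from depth and make a close crop.

Run:
```python
from h import *
P=pts('scene0'); z=ld('scene0'); p=z['p']; hsv=cv2.cvtColor(p,cv2.COLOR_RGB2HSV)
def top(name,u0,u1,v0,v1,z0,z1,extra=None):
    m=np.zeros((480,640),bool); m[v0:v1,u0:u1]=1
    m&=(P[...,2]>z0)&(P[...,2]<z1)
    if extra is not None: m&=extra
    n,l,s,_=cv2.connectedComponentsWithStats(m.astype(np.uint8)); m=l==1+np.argmax(s[1:,4])
    q=P[m]; r=cv2.minAreaRect(q[:,:2].astype(np.float32)); 
    print(name,m.sum(),'mean',q.mean(0).round(3),'rect',np.round(r[0],4),np.round(r[1],4),round(r[2],1)); print(cv2.boxPoints(r).round(3).tolist(),'z',np.median(q[:,2]).round(4)); return m
notblack=p.max(2)>60
top('hood',255,380,210,320,.135,.16,notblack)
top('hoodtab',320,350,225,255,.11,.16,~notblack)
top('step',270,385,280,360,.052,.064,notblack)
top('drawer',320,390,300,360,.04,.056,notblack)
top('pull',340,390,320,360,.015,.05,~notblack)
top('traysm',245,325,170,230,.016,.04)
top('traybig',315,420,120,195,.016,.04)
top('bowl',325,380,210,260,.035,.065,(hsv[...,1]>120))
top('jar',220,250,240,275,.05,.08); top('glue',185,220,205,260,.02,.18)
top('sander',400,450,300,355,.022,.045); top('offcut',215,265,310,380,.035,.055)
print(P[241,333],P[236,338])
c=p[190:370,240:400,::-1]; cv2.imwrite('pics/crop.png',cv2.resize(c,None,fx=3.3,fy=3.3,interpolation=2))
```

```text
hood 2861 mean [ 0.546 -0.026  0.151] rect [ 0.5445 -0.0304] [0.1071 0.17  ] 11.4
[[0.4749999940395355, 0.041999999433755875], [0.5090000033378601, -0.12399999797344208], [0.6140000224113464, -0.10300000011920929], [0.5799999833106995, 0.06300000101327896]] z 0.151
hoodtab 110 mean [ 0.475 -0.042  0.155] rect [ 0.475  -0.0427] [0.0363 0.0202] 14.1
[[0.45500001311302185, -0.03700000047683716], [0.46000000834465027, -0.05700000002980232], [0.4950000047683716, -0.04800000041723251], [0.49000000953674316, -0.028999999165534973]] z 0.1549
step 1147 mean [0.52  0.084 0.058] rect [0.5189 0.0836] [0.1066 0.0701] 11.5
[[0.46000000834465027, 0.10700000077486038], [0.4740000069141388, 0.039000000804662704], [0.578000009059906, 0.05999999865889549], [0.5640000104904175, 0.1289999932050705]] z 0.0581
drawer 154 mean [0.504 0.169 0.049] rect [0.501  0.1664] [0.0914 0.0263] 3.3
[[0.45500001311302185, 0.1770000010728836], [0.4560000002384186, 0.1509999930858612], [0.546999990940094, 0.15600000321865082], [0.5460000038146973, 0.18199999630451202]] z 0.0495
pull 268 mean [0.511 0.174 0.035] rect [0.51
[... 1449 characters left out ...]
43], [0.7599999904632568, -0.2370000034570694], [0.699999988079071, -0.23199999332427979]] z 0.0993
sander 1015 mean [0.362 0.209 0.032] rect [0.3593 0.2067] [0.1012 0.0633] 76.2
[[0.3160000145435333, 0.16500000655651093], [0.3779999911785126, 0.15000000596046448], [0.4020000100135803, 0.24799999594688416], [0.3409999907016754, 0.2630000114440918]] z 0.0319
offcut 1524 mean [0.762 0.037 0.045] rect [0.7607 0.034 ] [0.1235 0.0698] 79.3
[[0.7149999737739563, -0.019999999552965164], [0.7839999794960022, -0.032999999821186066], [0.8059999942779541, 0.08799999952316284], [0.7379999756813049, 0.10100000351667404]] z 0.0451
[ 0.47497872 -0.03731497  0.15533643] [ 0.45763642 -0.0434087   0.15622904]
```

View pics/crop.png

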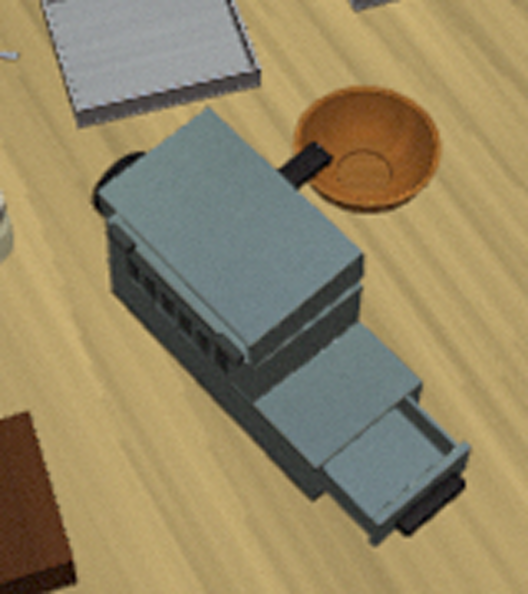

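Call:
{"api": "arm_command", "payload": {
  "targets": [
    [[0,0,0,0,0.097],[0,-0.036,0,0.025,0],[0,-0.036,0,0.025,0],[0,-0.036,0,0.025,0],[0,-0.036,0,0.025,0],[0,-0.036,0,0.025,0],[0,-0.036,0,0.025,0],[0,-0.036,0,0.025,0],[0,-0.036,0,0.025,0],[0,-0.036,0,0.025,0],[0,-0.036,0,0.025,0],[0,-0.036,0,0.025,0],[0,-0.036,0,0.025,0],[0,-0.036,0,0.025,0],[0,-0.036,0,0.025,0],[0,-0.036,0,0.025,0],[0,-0.036,0,0.025,0],[0,-0.036,0,0.025,0],[0,-0.036,0,0.025,0],[0,0,0,0,0]]
  ]
}}

```text
t: 2.6
tcp_pos: [0.4791, 0.1593, 0.2328]
tool_rot: [[0.286, -0.017, 0.958], [-0.957, 0.05, 0.287], [-0.053, -0.999, -0.002]]
wrist_force: [-0.2, -0.4, 0.3]
opening: -0.0001
```

```bash
cat >> h.py <<'E'
O=np.array([.535,-.032]); a=np.deg2rad(11.45); X=np.array([np.cos(a),np.sin(a)]); Y=np.array([-np.sin(a),np.cos(a)])
def loc(P):
    P=np.asarray(P); d=P[...,:2]-O; return np.stack([d@X,d@Y,P[...,2]],-1)
def st():
    o=env.get_obs(); print('t',round(o['t'],2),'local',loc(o['tcp_pos']).round(4),'toolx.y',(o['tool_rot'][:2,0]@X).round(4),'yaxis',o['tool_rot'][:,1].round(3),'F',o['wrist_force'].round(1),'op',round(o['opening'],4))
E
python3 - <<'E'
from h import *
L=loc(pts('scene0')); p=ld('scene0')['p']
roi=np.zeros((480,640),bool); roi[325:355,350:385]=1
m=roi&(p.max(2)<60)&(L[...,2]>.022)&(L[...,2]<.045)&(L[...,1]>.15)
q=L[m]; print(m.sum(),np.percentile(q,[3,50,97],axis=0).round(4))
m=roi&(p.max(2)>70)&(L[...,2]>.044)&(L[...,2]<.06)
print(np.percentile(L[m],[3,50,97],axis=0).round(4))
print('tray',loc(np.array([.4689,-.3059,0])),'bowl',loc(np.array([.3794,-.0958,0])))
st()
E
```

```text
225 [[-0.0325  0.1943  0.025 ]
 [ 0.0102  0.2118  0.0355]
 [ 0.0519  0.2214  0.0428]]
[[-0.034   0.2001  0.0455]
 [ 0.0074  0.2045  0.05  ]
 [ 0.0493  0.2081  0.0541]]
tray [-0.11915713 -0.25532724  0.        ] bowl [-0.16516841 -0.03164169  0.        ]
t 2.6 local [-0.0168  0.1986  0.2328] toolx.y 0.0909 yaxis [-0.017  0.05  -0.999] F [-0.2 -0.4  0.3] op -0.0001
```

Call:
{"api": "arm_command", "payload": {
  "targets": [
    [[0,0,0,0,0],[0,0,0,0,0],[0,0,0,0,0]]
  ]
}}

```text
t: 2.98
tcp_pos: [0.478, 0.158, 0.2341]
tool_rot: [[0.285, -0.015, 0.958], [-0.957, 0.051, 0.285], [-0.053, -0.999, -0.0]]
wrist_force: [0.1, 0.6, 0.2]
opening: 0.0001
```

```bash
python3 -c "
from h import *; st()"
```

```text
t 2.98 local [-0.0181  0.1975  0.2341] toolx.y 0.089 yaxis [-0.015  0.051 -0.999] F [0.1 0.6 0.2] op 0.0001
```

Call:
{"api": "arm_command", "payload": {
  "targets": [
    [[0,0,0,0,0.05],[0,0,0,0,0.05],[0,0,0,0,0]]
  ]
}}

```text
t: 3.35
tcp_pos: [0.4849, 0.1319, 0.2338]
tool_rot: [[0.221, -0.023, 0.975], [-0.973, 0.07, 0.222], [-0.073, -0.997, -0.007]]
wrist_force: [0.1, 0.8, 0.0]
opening: -0.0002
```

```bash
python3 -c "
from h import *; st(); o=env.get_obs(); print(o['q'].round(3),o['qvel'].round(3))"
```

```text
t 3.35 local [-0.0166  0.1706  0.2338] toolx.y 0.0233 yaxis [-0.023  0.07  -0.997] F [0.1 0.8 0. ] op -0.0002
[ 0.223  0.088 -0.078  1.411  0.073  3.141] [ 0.021  0.001  0.001 -0.002  0.004  0.001]
```

Call:
{"api": "arm_command", "payload": {
  "targets": [
    [[0,0,0,0,-0.18],[0,0,0,0,-0.18],[0,0,0,0,-0.18],[0,0,0,0,-0.18],[0,0,0,0,-0.18],[0,0,0,0,-0.18],[0,0,0,0,-0.18],[0,0,0,0,-0.18],[0,0,0,0,-0.18],[0,0,0,0,-0.18],[0,0,0,0,-0.18],[0,0,0,0,-0.18],[0,0,0,0,-0.18],[0,0,0,0,-0.18],[0,0,0,0,-0.18],[0,0,0,0,-0.18],[0,0,0,0,-0.18],[0,0,0,0,0]]
  ]
}}

```text
t: 5.6
tcp_pos: [0.4846, 0.1332, 0.2338]
tool_rot: [[-0.141, -0.023, -0.99], [0.987, 0.07, -0.143], [0.072, -0.997, 0.013]]
wrist_force: [-0.6, 0.9, -0.0]
opening: -0.0004
```

```bash
python3 -c "
from h import *; st(); o=env.get_obs(); print(o['q'].round(3),o['tool_rot'].round(3))"
```

```text
t 5.6 local [-0.0166  0.172   0.2338] toolx.y 0.0575 yaxis [-0.023  0.07  -0.997] F [-0.6  0.9 -0. ] op -0.0004
[ 0.225  0.088 -0.078  1.411  0.073  0.083] [[-0.141 -0.023 -0.99 ]
 [ 0.987  0.07  -0.143]
 [ 0.072 -0.997  0.013]]
```

```bash
cat >> h.py <<'E'
def to(target,n,yaw=0):
    """tool shifts per row (n rows) to local TCP target"""
    o=env.get_obs(); d=np.asarray(target)-loc(o['tcp_pos']); w=np.array([*(d[0]*X+d[1]*Y),d[2]])
    s=o['tool_rot'].T@w; print('shift',s.round(4),'per row',(s/n).round(4)); return s
E
python3 -c "
from h import *
to([.008,.275,.234],5);to([.008,.275,.022],1); R=env.get_obs()['tool_rot']; print('local axes in tool',(R.T@np.r_[X,0]).round(3),(R.T@np.r_[Y,0]).round(3),(R.T@[0,0,1]).round(3))"
```

```text
shift [ 0.104   0.0071 -0.0187] per row [ 0.0208  0.0014 -0.0037]
shift [ 0.0887  0.2185 -0.0214] per row [ 0.0887  0.2185 -0.0214]
local axes in tool [ 0.058 -0.009 -0.998] [0.996 0.073 0.057] [ 0.072 -0.997  0.013]
```

Call:
{"api": "arm_command", "payload": {
  "targets": [
    [[0,0.035,0.002,-0.006,0],[0,0.035,0.003,-0.006,0],[0,0.034,0.002,-0.006,0],[0,0,0,0,-0.058],[0,0,0,0,0]]
  ]
}}

```text
t: 6.22
tcp_pos: [0.4872, 0.2394, 0.234]
tool_rot: [[-0.198, -0.023, -0.98], [0.978, 0.069, -0.199], [0.073, -0.997, 0.009]]
wrist_force: [-0.4, -0.3, 0.5]
opening: 0.0001
```

```bash
python3 -c "
from h import *
st();to([.008,.273,.022],5); R=env.get_obs()['tool_rot']; print('local axes in tool',(R.T@np.r_[X,0]).round(3),(R.T@np.r_[Y,0]).round(3),(R.T@[0,0,1]).round(3))"
```

```text
t 6.22 local [0.007  0.2755 0.234 ] toolx.y 0.0 yaxis [-0.023  0.069 -0.997] F [-0.4 -0.3  0.5] op 0.0001
shift [-0.0179  0.2112 -0.0029] per row [-0.0036  0.0422 -0.0006]
local axes in tool [ 0.    -0.009 -1.   ] [ 0.997  0.073 -0.001] [ 0.073 -0.997  0.009]
```

Call:
{"api": "arm_command", "payload": {
  "targets": [
    [[0,-0.0036,0.0422,-0.0006,0],[0,-0.0036,0.0422,-0.0006,0],[0,-0.0036,0.0422,-0.0006,0],[0,-0.0036,0.0422,-0.0006,0],[0,-0.0036,0.0422,-0.0006,0],[0,0,0,0,0],[0,-0.01,-0.0007,0,0],[0,-0.01,-0.0007,0,0],[0,-0.01,-0.0007,0,0],[0,-0.01,-0.0007,0,0],[0,-0.01,-0.0007,0,0],[0,-0.01,-0.0007,0,0],[0,-0.01,-0.0007,0,0],[0,-0.01,-0.0007,0,0]]
  ]
}}

```text
t: 7.98
tcp_pos: [0.5056, 0.1577, 0.0223]
tool_rot: [[-0.201, -0.022, -0.979], [0.977, 0.07, -0.202], [0.073, -0.997, 0.008]]
wrist_force: [0.9, 3.4, 3.3]
opening: -0.0002
```

```bash
python3 -c "
from h import *
st()"
```

```text
t 7.97 local [0.0088 0.1918 0.0223] toolx.y -0.0028 yaxis [-0.022  0.07  -0.997] F [0.9 3.4 3.3] op -0.0002
```

Contact shows about 3.5 N of sliding friction, so I'll keep pushing to the stop.

Call:
{"api": "arm_command", "payload": {
  "targets": [
    [[0,-0.006,-0.0004,0,0],[0,-0.004,-0.0003,0,0],[0,-0.003,-0.0002,0,0],[0,-0.003,-0.0002,0,0],[0,0,0,0,0]]
  ]
}}

```text
t: 8.6
tcp_pos: [0.5085, 0.1425, 0.0221]
tool_rot: [[-0.201, -0.023, -0.979], [0.977, 0.07, -0.202], [0.073, -0.997, 0.008]]
wrist_force: [0.9, 2.3, 2.6]
opening: 0.0001
```

```bash
python3 -c "
from h import *
st()"
```

```text
t 8.6 local [0.0087 0.1763 0.0221] toolx.y -0.0026 yaxis [-0.023  0.07  -0.997] F [0.9 2.3 2.6] op 0.0001
```

Call:
{"api": "arm_command", "payload": {
  "targets": [
    [[0,-0.003,-0.0002,0,0],[0,-0.003,-0.0002,0,0],[0,-0.003,-0.0002,0,0],[0,-0.003,-0.0002,0,0],[0,0,0,0,0]]
  ]
}}

```text
t: 9.22
tcp_pos: [0.5086, 0.1416, 0.0225]
tool_rot: [[-0.207, -0.028, -0.978], [0.973, 0.094, -0.209], [0.098, -0.995, 0.008]]
wrist_force: [-6.6, 44.5, 0.5]
opening: 0.0
```

```bash
python3 -c "
from h import *
st()"
```

```text
t 9.22 local [0.0086 0.1753 0.0225] toolx.y -0.0095 yaxis [-0.028  0.094 -0.995] F [-6.6 44.5  0.5] op 0.0
```

Call:
{"api": "arm_command", "payload": {
  "targets": [
    [[0,0.012,0.0009,0,0],[0,0.02,0.0015,0,0],[0,0.02,0.0015,0,0],[0,0.004,-0.05,0,0],[0.055,0.004,-0.05,0,0],[0.055,0.004,-0.055,0,0],[0.055,0.004,-0.055,0,0],[0.055,0,0,0,0]]
  ]
}}

```text
t: 10.22
tcp_pos: [0.5034, 0.1826, 0.2367]
tool_rot: [[-0.201, -0.016, -0.98], [0.977, 0.07, -0.201], [0.072, -0.997, 0.002]]
wrist_force: [0.3, 0.3, -0.7]
opening: 0.055
```

Run:
```python
from h import *
st(); snap('scene','scene1'); L=loc(pts('scene1')); p=ld('scene1')['p']
roi=np.zeros((480,640),bool); roi[300:355,330:385]=1
m=roi&(p.max(2)<60)&(L[...,2]>.022)&(L[...,2]<.045)&(L[...,1]>.14)&(L[...,1]<.23)
print('pull',m.sum(),np.percentile(L[m],[3,50,97],axis=0).round(4))
roi[:]=0; roi[220:260,315:350]=1
m=roi&(p.max(2)<60)&(L[...,2]>.11)&(L[...,2]<.17)
q=L[m]; print('tab',m.sum(),np.percentile(q,[3,50,97],axis=0).round(4))
to([-.072,0,.215],8); to([-.072,0,.12],1)
```

```text
t 10.22 local [0.0117 0.2166 0.2367] toolx.y -0.0027 yaxis [-0.016  0.07  -0.997] F [ 0.3  0.3 -0.7] op 0.055
pull 164 [[-0.0226  0.1495  0.0305]
 [ 0.0069  0.1571  0.0353]
 [ 0.0363  0.1641  0.0404]]
tab 107 [[-0.0772 -0.0082  0.1501]
 [-0.0624  0.003   0.155 ]
 [-0.0457  0.0106  0.1594]]
shift [-0.2172  0.0039  0.0833] per row [-0.0271  0.0005  0.0104]
shift [-0.2239  0.0987  0.0828] per row [-0.2239  0.0987  0.0828]
```

Call:
{"api": "arm_command", "payload": {
  "targets": [
    [[0.055,-0.0271,0.0005,0.0106,0],[0.055,-0.0271,0.0005,0.0106,0],[0.055,-0.0271,0.0005,0.0106,0],[0.055,-0.0271,0.0005,0.0106,0],[0.055,-0.0271,0.0005,0.0106,0],[0.055,-0.0271,0.0005,0.0106,0],[0.055,-0.0271,0.0005,0.0106,0],[0.055,-0.0271,0.0005,0.0106,0],[0.055,0,0,0,0]]
  ]
}}

```text
t: 11.4
tcp_pos: [0.4607, -0.0473, 0.2112]
tool_rot: [[-0.197, -0.027, -0.98], [0.978, 0.069, -0.199], [0.073, -0.997, 0.013]]
wrist_force: [-0.4, 0.4, 0.8]
opening: 0.0549
```

Run:
```python
from h import *
st(); snap('wrist','wrist1'); to([-.074,0,.119],4)
```

```text
t 11.4 local [-7.590e-02 -2.000e-04  2.112e-01] toolx.y 0.0007 yaxis [-0.027  0.069 -0.997] F [-0.4  0.4  0.8] op 0.0549
shift [-0.0074  0.0924 -0.0023] per row [-0.0018  0.0231 -0.0006]
```

View pics/wrist1.png

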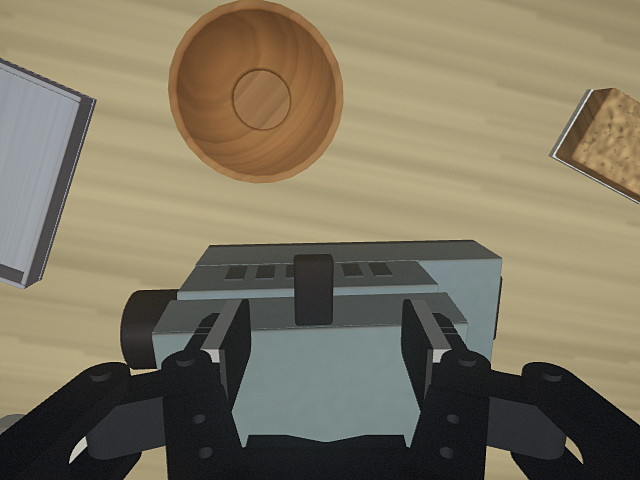

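The wrist view shows the black tab at (313,290), centred between the pads at columns 235–425, with the bowl clear at (260,95). I'll go down and pinch the tab.

Call:
{"api": "arm_command", "payload": {
  "targets": [
    [[0.055,-0.0018,0.0231,-0.0006,0],[0.055,-0.0018,0.0231,-0.0006,0],[0.055,-0.0018,0.0231,-0.0006,0],[0.055,-0.0018,0.0231,-0.0006,0],[0.055,0,0,0,0],[0,0,0,0,0],[0,0,0,0,0],[0,0,0,0,0],[0,0,0,0,0]]
  ],
  "squeeze": 25
}}

```text
t: 12.58
tcp_pos: [0.4645, -0.0464, 0.1213]
tool_rot: [[-0.2, -0.021, -0.979], [0.977, 0.069, -0.201], [0.072, -0.997, 0.007]]
wrist_force: [1.0, -3.4, 0.2]
opening: 0.0198
```

Run:
```python
from h import *
st()
R=env.get_obs()['tool_rot']; M=np.stack([R.T@np.r_[X,0],R.T@np.r_[Y,0],R.T@[0,0,1]],1)
r=np.hypot(.132,.030); a0=np.arctan2(.030,-.132)
pr=np.array([-.132,.030])
for t in np.deg2rad(np.arange(6,109,6)):
    c=np.array([np.cos(a0-t),np.sin(a0-t)])*r; d=c-pr; pr=c
    print(np.rad2deg(t).round(),d.round(4),(M@[d[0],0,d[1]]).round(4).tolist())
```

```text
t 12.57 local [-7.200e-02 -1.000e-04  1.213e-01] toolx.y -0.0024 yaxis [-0.021  0.069 -0.997] F [ 1.  -3.4  0.2] op 0.0198
6.0 [0.0039 0.0136] [0.001, -0.0136, -0.0038]
12.0 [0.0053 0.0132] [0.0009, -0.0132, -0.0052]
18.0 [0.0066 0.0125] [0.0009, -0.0125, -0.0065]
24.0 [0.0079 0.0118] [0.0008, -0.0118, -0.0078]
30.0 [0.0091 0.0109] [0.0008, -0.0109, -0.009]
36.0 [0.0102 0.0099] [0.0007, -0.0099, -0.0101]
42.0 [0.0111 0.0088] [0.0006, -0.0088, -0.0111]
48.0 [0.012  0.0075] [0.0005, -0.0076, -0.0119]
54.0 [0.0127 0.0063] [0.0004, -0.0063, -0.0127]
60.0 [0.0133 0.0049] [0.0003, -0.005, -0.0133]
66.0 [0.0137 0.0035] [0.0002, -0.0036, -0.0137]
72.0 [0.014 0.002] [0.0001, -0.0021, -0.014]
78.0 [0.0142 0.0005] [0.0, -0.0006, -0.0142]
84.0 [ 0.0141 -0.0009] [-0.0001, 0.0008, -0.0141]
90.0 [ 0.014  -0.0024] [-0.0002, 0.0023, -0.014]
96.0 [ 0.0136 -0.0039] [-0.0003, 0.0038, -0.0137]
102.0 [ 0.0132 -0.0053] [-0.0004, 0.0052, -0.0132]
108.0 [ 0.0125 -0.0066] [-0.0005, 0.0065, -0.0126]
```

Call:
{"api": "arm_command", "payload": {
  "targets": [
    [[0,0.001,-0.0136,-0.0038,0],[0,0.0009,-0.0132,-0.0052,0],[0,0.0009,-0.0125,-0.0065,0],[0,0.0008,-0.0118,-0.0078,0],[0,0.0008,-0.0109,-0.009,0],[0,0.0007,-0.0099,-0.0101,0],[0,0.0006,-0.0088,-0.0111,0],[0,0.0005,-0.0076,-0.0119,0]]
  ]
}}

```text
t: 13.58
tcp_pos: [0.5285, -0.0336, 0.207]
tool_rot: [[-0.199, -0.026, -0.98], [0.977, 0.068, -0.201], [0.072, -0.997, 0.012]]
wrist_force: [2.9, -3.9, -11.5]
opening: 0.0196
```

Run:
```python
from h import *
st()
```

```text
t 13.57 local [-0.0067 -0.0003  0.207 ] toolx.y -0.0013 yaxis [-0.026  0.068 -0.997] F [  2.9  -3.9 -11.5] op 0.0196
```

Call:
{"api": "arm_command", "payload": {
  "targets": [
    [[0,0.0004,-0.0063,-0.0127,0],[0,0.0003,-0.005,-0.0133,0],[0,0.0002,-0.0036,-0.0137,0],[0,0.0001,-0.0021,-0.014,0],[0,0,-0.0006,-0.0142,0],[0,-0.0001,0.0008,-0.0141,0],[0,-0.0002,0.0023,-0.014,0],[0,-0.0003,0.0038,-0.0137,0],[0,0,0,0,0]]
  ]
}}

```text
t: 14.7
tcp_pos: [0.6357, -0.0125, 0.2163]
tool_rot: [[-0.2, -0.027, -0.979], [0.977, 0.066, -0.201], [0.07, -0.997, 0.013]]
wrist_force: [-1.5, -7.2, -8.7]
opening: 0.0192
```

Run:
```python
from h import *
st(); snap('wrist','wrist2'); snap('side','side2')
cv2.imwrite('pics/side2c.png',cv2.resize(cv2.imread('pics/side2.png')[150:310,240:440],None,fx=3,fy=3))
```

```text
t 14.7 local [ 0.1026 -0.0009  0.2163] toolx.y -0.0021 yaxis [-0.027  0.066 -0.997] F [-1.5 -7.2 -8.7] op 0.0192
```

View pics/side2c.png

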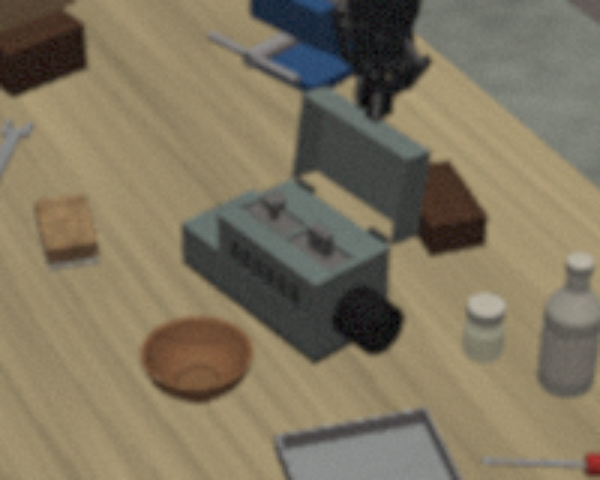

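The side crop shows the flap upright or past it, with the two inserts in their slots. I'll release, rise and look from above.

Call:
{"api": "arm_command", "payload": {
  "targets": [
    [[0.04,0,0,0,0],[0.04,0,0,0,0],[0.04,0,0,0,0],[0.04,0.002,-0.03,0,0],[0.04,0.002,-0.03,0,0],[0.04,0.001,-0.02,0.02,0],[0.04,0,0,0.03,0],[0.04,0,0,0.03,0],[0.04,0,0,0,0]]
  ]
}}

```text
t: 15.92
tcp_pos: [0.5564, -0.0282, 0.3009]
tool_rot: [[-0.2, -0.021, -0.98], [0.977, 0.07, -0.201], [0.073, -0.997, 0.007]]
wrist_force: [0.9, 0.5, 1.2]
opening: 0.0402
```

Run:
```python
from h import *
st(); snap('wrist','wrist3')
```

```text
t 15.93 local [ 0.0218 -0.0005  0.3009] toolx.y -0.0019 yaxis [-0.021  0.07  -0.997] F [0.9 0.5 1.2] op 0.0402
```

View pics/wrist3.png

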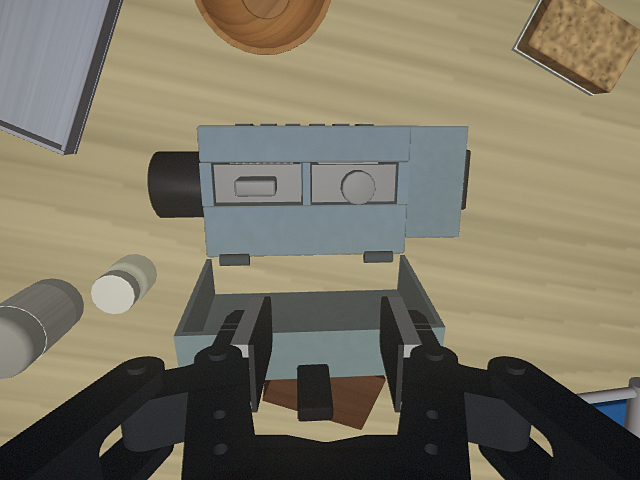

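The flat-tabbed filter is at pixel (256,186), on the −y side by the spigot. The round-knobbed screen is at (358,187).

Run:
```python
from h import *
z=ld('wrist3')
def ray(u,v,h):
    d=z['attitude']@np.array([(u-z['cx'])/z['fx'],-(v-z['cy'])/z['fy'],-1.]); o=z['origin']; return loc(o+d*(h-o[2])/d[2]).round(4)
p=z['p'].astype(int)
g=cv2.cvtColor(z['p'],cv2.COLOR_RGB2GRAY)
for n,(u,v) in dict(tab_tl=(236,178),tab_br=(277,187)).items(): print(n,ray(u,v,.133))
print('tabcentre top',ray(256,183,.133),'knob',ray(358,183,.133),'rim',[ray(u,v,.108) for u,v in ((198,126),(409,126),(406,255),(206,255))])
P=loc(pts('wrist3')); print('depth tab',P[183,256],'knob',P[183,358],'flaptab',P[408,314],P[372,314],'frame',P[200,230],'hood front edge',P[355,220],P[333,220])
c=z['p'][150:215,195:415,::-1]; cv2.imwrite('pics/w3c.png',cv2.resize(c,None,fx=3.5,fy=3.5,interpolation=2))
```

```text
tab_tl [-0.0095 -0.053   0.133 ]
tab_br [-0.0027 -0.0235  0.133 ]
tabcentre top [-0.0057 -0.0387  0.133 ] knob [-0.0051  0.0365  0.133 ] rim [array([-0.0458, -0.0826,  0.108 ]), array([-0.046 ,  0.0796,  0.108 ]), array([0.0598, 0.0829, 0.108 ]), array([ 0.0562, -0.0842,  0.108 ])]
depth tab [-0.0057701  -0.03868745  0.1332927 ] knob [-0.00516913  0.03648278  0.1333491 ] flaptab [ 0.10392454 -0.00202921  0.24471523] [ 0.09899947 -0.00074072  0.21728685] frame [ 0.01151695 -0.06264483  0.10435777] hood front edge [ 0.00948608 -0.0299492   0.34701888] [ 0.0155545  -0.03427213  0.32348318]
```

View pics/w3c.png

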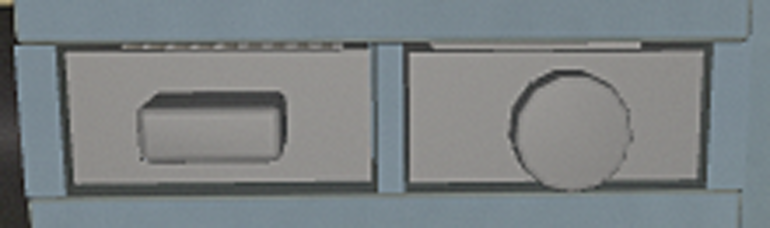

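Flap is at about 100° (1.75 rad). The tab centre measures local (−2, −38.5) mm, which agrees with the nominal (0, −38). I'll turn the jaws to lie along x, so the tilt stays within the pad plane.

Call:
{"api": "arm_command", "payload": {
  "targets": [
    [[0.04,0,0,0,0.1745],[0.04,0,0,0,0.1745],[0.04,0,0,0,0.1745],[0.04,0,0,0,0.1745],[0.04,0,0,0,0.1745],[0.04,0,0,0,0.1745],[0.04,0,0,0,0.1745],[0.04,0,0,0,0.1745],[0.04,0,0,0,0.1745],[0.04,0,0,0,0]]
  ]
}}

```text
t: 17.23
tcp_pos: [0.5592, -0.0277, 0.299]
tool_rot: [[0.979, -0.023, -0.203], [0.204, 0.07, 0.976], [-0.008, -0.997, 0.073]]
wrist_force: [0.2, 0.1, 0.2]
opening: 0.0401
```

Run:
```python
from h import *
st(); to([-.002,-.0375,.2],4); to([-.002,-.0375,.111],8); print(env.get_obs()['q'].round(2))
```

```text
t 17.23 local [ 0.0246 -0.0006  0.299 ] toolx.y 0.9999 yaxis [-0.023  0.07  -0.997] F [0.2 0.1 0.2] op 0.0401
shift [-0.026   0.0962 -0.0439] per row [-0.0065  0.0241 -0.011 ]
shift [-0.0252  0.185  -0.0504] per row [-0.0032  0.0231 -0.0063]
[-0.09  0.23  0.23  1.6   0.07  1.28]
```

Call:
{"api": "arm_command", "payload": {
  "targets": [
    [[0.04,-0.0065,0.0241,-0.011,0],[0.04,-0.0065,0.0241,-0.011,0],[0.04,-0.0065,0.0241,-0.011,0],[0.04,-0.0065,0.0241,-0.011,0],[0.04,0,0,0,0]]
  ]
}}

```text
t: 17.85
tcp_pos: [0.5389, -0.0696, 0.1984]
tool_rot: [[0.979, -0.026, -0.202], [0.204, 0.07, 0.977], [-0.012, -0.997, 0.074]]
wrist_force: [-0.4, 0.4, 0.5]
opening: 0.0403
```

Run:
```python
from h import *
st(); snap('wrist','wrist4'); to([-.002,-.0375,.111],4)
```

```text
t 17.85 local [-0.0037 -0.0376  0.1984] toolx.y 0.9999 yaxis [-0.026  0.07  -0.997] F [-0.4  0.4  0.5] op 0.0403
shift [ 0.0016  0.0887 -0.0065] per row [ 0.0004  0.0222 -0.0016]
```

View pics/wrist4.png

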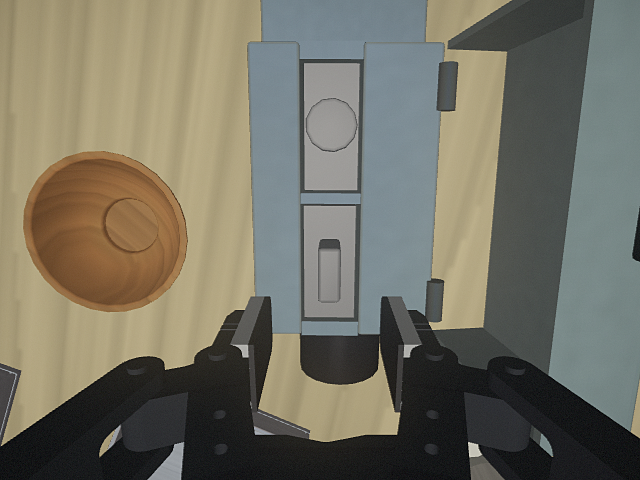

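The flat tab at (330,275) is centred between the jaws, and the flap is clear to the right. I'll go down and grip.

Call:
{"api": "arm_command", "payload": {
  "targets": [
    [[0.04,0.0004,0.0222,-0.0016,0],[0.04,0.0004,0.0222,-0.0016,0],[0.04,0.0004,0.0222,-0.0016,0],[0.04,0.0004,0.0222,-0.0016,0],[0.04,0,0,0,0],[0,0,0,0,0],[0,0,0,0,0],[0,0,0,0,0],[0,0,0,0,0]]
  ],
  "squeeze": 40
}}

```text
t: 19.02
tcp_pos: [0.5417, -0.0692, 0.1127]
tool_rot: [[0.979, -0.02, -0.201], [0.202, 0.07, 0.977], [-0.006, -0.997, 0.072]]
wrist_force: [-0.6, 0.9, 6.1]
opening: 0.0109
```

Run:
```python
from h import *
st(); L=loc(env.get_obs()['tcp_pos']); to([L[0],L[1],.24],8)
```

```text
t 19.02 local [-0.0008 -0.0377  0.1127] toolx.y 1.0 yaxis [-0.02   0.07  -0.997] F [-0.6  0.9  6.1] op 0.0109
shift [-0.0007 -0.127   0.0092] per row [-0.0001 -0.0159  0.0011]
```

Call:
{"api": "arm_command", "payload": {
  "targets": [
    [[0,0,-0.008,0.0006,0],[0,0,-0.014,0.001,0],[0,-0.0001,-0.017,0.0012,0],[0,-0.0001,-0.017,0.0012,0],[0,-0.0001,-0.017,0.0012,0],[0,-0.0001,-0.017,0.0012,0],[0,-0.0001,-0.017,0.0012,0],[0,0,-0.012,0.0009,0],[0,0,-0.008,0.0006,0],[0,0,0,0,0]]
  ]
}}

```text
t: 20.27
tcp_pos: [0.5417, -0.0692, 0.2389]
tool_rot: [[0.979, -0.022, -0.201], [0.202, 0.07, 0.977], [-0.008, -0.997, 0.073]]
wrist_force: [0.3, -0.5, -1.1]
opening: 0.0108
```

Run:
```python
from h import *
st(); snap('wrist','wrist5'); to([-.119,-.255,.24],10); to([-.119,-.255,.18],10)
# tray by second measure: rays of rim outline in scene0 onto z=.025
z=ld('scene0'); hsv=cv2.cvtColor(z['p'],cv2.COLOR_RGB2HSV)
m=np.zeros((480,640),np.uint8); r=(slice(170,235),slice(245,325)); m[r]=(hsv[r][...,1]<55)*255
n,l,s,_=cv2.connectedComponentsWithStats(m); k=1+np.argmax(s[1:,4]); c,_=cv2.findContours((l==k).astype(np.uint8),0,1)
q=cv2.minAreaRect(c[0]); print(s[k])
h=c[0].reshape(-1,2); d=np.stack([(h[:,0]-z['cx'])/z['fx'],-(h[:,1]-z['cy'])/z['fy'],-np.ones(len(h))],-1)@z['attitude'].T
w=z['origin']+d*((.025-z['origin'][2])/d[:,2])[:,None]; R=cv2.minAreaRect(w[:,:2].astype(np.float32)); print(R, loc([*R[0],0]))
```

```text
t 20.27 local [-0.0009 -0.0378  0.2389] toolx.y 1.0 yaxis [-0.022  0.07  -0.997] F [ 0.3 -0.5 -1.1] op 0.0108
shift [-0.1187 -0.0165 -0.2162] per row [-0.0119 -0.0017 -0.0216]
shift [-0.1182  0.0433 -0.2206] per row [-0.0118  0.0043 -0.0221]
[ 252  175   67   53 2458]
((0.4704437255859375, -0.2985532283782959), (0.15581904351711273, 0.16063560545444489), 77.23807525634766) [-0.1161857  -0.24843313  0.        ]
```

View pics/wrist5.png

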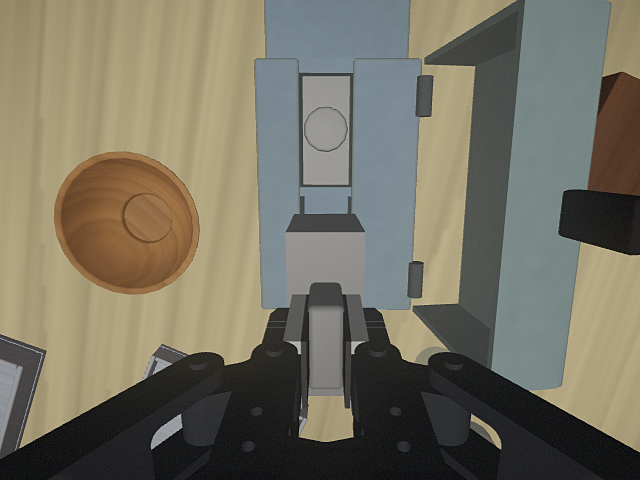

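The filter is held, and the screen (325,130) is still seated. Next I'll carry the filter to the tray.

Call:
{"api": "arm_command", "payload": {
  "targets": [
    [[0,-0.006,-0.001,-0.011,0],[0,-0.0119,-0.0017,-0.0216,0],[0,-0.0119,-0.0017,-0.0216,0],[0,-0.0119,-0.0017,-0.0216,0],[0,-0.0119,-0.0017,-0.0216,0],[0,-0.0119,-0.0017,-0.0216,0],[0,-0.0119,-0.0017,-0.0216,0],[0,-0.0119,-0.0017,-0.0216,0],[0,-0.0119,-0.0017,-0.0216,0],[0,-0.0119,-0.0017,-0.0216,0],[0,-0.006,-0.001,-0.011,0],[0,0,0.02,-0.0015,0],[0,0,0.02,-0.0015,0],[0,0,0.015,-0.0011,0],[0,0,0.01,-0.0007,0],[0,0,0,0,0],[0,0,0,0,0],[0,0,0,0,0]]
  ]
}}

```text
t: 22.58
tcp_pos: [0.4685, -0.3062, 0.1765]
tool_rot: [[0.979, -0.022, -0.201], [0.202, 0.069, 0.977], [-0.007, -0.997, 0.072]]
wrist_force: [0.4, 0.2, -0.9]
opening: 0.0108
```

Run:
```python
from h import *
st(); snap('side','side6'); snap('scene','scene6')
a=cv2.resize(cv2.imread('pics/side6.png')[150:350,230:450],None,fx=1.8,fy=1.8); b=cv2.resize(cv2.imread('pics/scene6.png')[150:350,210:430],None,fx=1.8,fy=1.8)
cv2.imwrite('pics/end.png',np.hstack([a,b]))
print(env.get_obs()['tcp_pos'], 'tray world',(.469,-.304))
```

```text
t 22.57 local [-0.1196 -0.2555  0.1765] toolx.y 1.0 yaxis [-0.022  0.069 -0.997] F [ 0.4  0.2 -0.9] op 0.0108
[ 0.46835297 -0.30614903  0.17631362] tray world (0.469, -0.304)
```

View pics/end.png

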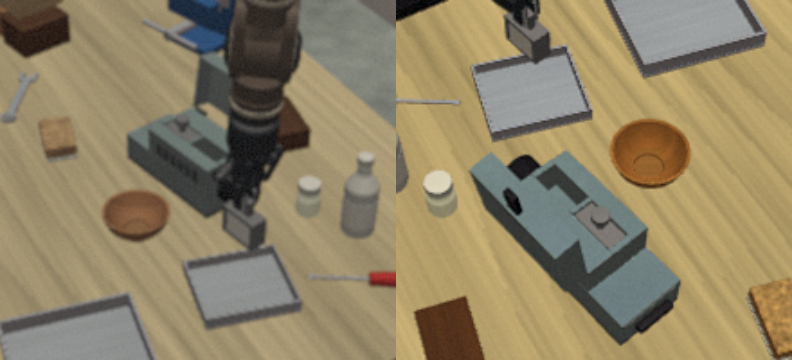

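The side and scene views show the filter hanging upright over the small grey tray. The flap is open, the drawer shut, the screen seated and the bystanders in place. I'm handing in.

```bash
python3 -c "
from h import *
print(order.finish_job()); st()"
```

```text
the job is handed in; nothing more can be done
None
the job is handed in; nothing more can be done
```

I did every step in order and handed the job in at about 22.6 s, with the filter still gripped over the small grey tray. No verdict was reported.

- **Drawer:** I pushed it to its stop, where the wrist force rose to about 45 N. That is under the 120 N wrist limit, but as fingertip contact I did not check it against the 40 N body limit. Afterwards the pull measured at y = 0.164 m, which matches fully shut.
- **Flap:** I lifted it by the tab to about 100° (1.75 rad by depth), and it stayed there after I let go.
- **Filter:** I gripped it by the flat tab in the −y slot, with the opening holding at 10.8 mm, and drew it straight up. It ended with the tool centre within about 2 mm of the tray's measured middle, in plan. Its underside is about 118 mm above the bench, worked out from the gripper height rather than measured.
- **Other things:** In the last pictures the screen is seated, the drawer shut, the flap open and the bystanders in view look unmoved. I judged this by eye.

**What went wrong or disagreed:**
- **Tool tilt:** On the first swing the last joint ran into its limit and left the tool tilted about 4°. I re-planned with a half turn and gripped the filter so the tilt lay in the pad plane, and the filter looks upright in the final pictures.
- **Tray position:** A second tray measurement, from its outline, differed by about 7 mm, well inside the 40 mm allowed.
- **Depth readings:** The scene camera's depth read 5–12 mm high on the hood and tab. I corrected for that using the sizes given and the wrist view.

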